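Dispense ball stoppers and gather them in the tote's yellow corner

ROBOT

A 6-joint arm with a two-finger parallel gripper is mounted at the origin on the work surface. World frame = base frame: x ahead of the robot, y to its left, z up, the work surface at z = 0. Lengths are in mm, angles in rad, forces in N, time in s.
With the tool pointing down it reaches from about 400 to 925 mm from the base axis. Payload 12.5 kg.
Tool frame: the origin (TCP) lies on the centre line of the jaws, within the pads' length; the fingertips stand 14 mm ahead of it and the grasp point (between the pads) lies 5 mm behind it; z points along the fingers, y is the direction in which the jaws open and shut (so a half turn about z gives the same grasp; the last joint's range is limited). The gripper opens to 95 mm and grips with 3 to 60 N. Pads are 20 mm wide; open, the fingers measure 119 mm over their backs; the gripper's body (75 mm by 180 mm) begins 59 mm behind the grasp point.
Start: joints at [1.107, 0.491, 1.559, -0, 1.092, -0.106], TCP at [218.868, 585.442, 228.661] pointing down, gripper open.
Joint ranges: [-3.1, 3.1], [-0.84, 2.19], [0.05, 2.79], [-1.13, 4.28], [0.06, 2.93], [-2.69, 2.69]. Speed limits (rad/s): [2.22, 2.22, 2.79, 3.14, 3.14, 3.14].

INTERFACE

Orientations are given as [roll, pitch, yaw] about the fixed x, y, z axes, in that order (R = Rz(yaw) Ry(pitch) Rx(roll)).
In Python, from cell import * gives the robot as it stands.
- The arm moves only by the tool play_rows, never from a script. Its argument "moves" is a list of rows, each a list of 7 numbers: the shift along the tool's x, y, z in m, then the turn, a rotation vector about the tool's x, y, z in rad, then the opening in per cent of the stroke, from 0 (shut) to 100 (fully open). In form: [[tx, ty, tz, ax, ay, az, claw], ...]. A call has 1 to 8 rows; each row shifts and turns the pose as measured when the row begins, along the tool's axes as they then stand; what a row does not reach is not made up. A row lasts 1/10 s, in which the tool goes at most 50 mm and 8.59 degrees, less where a joint would pass 70% of its speed; a pose out of reach is approached as far as the arm can. A call is refused whole if a number of a shift passes 0.05 or a number of a turn 0.15, either way. A call with a gripper value outside its range is refused whole. The fingers move at their own pace and stop on an object; the grip force is fixed at half the most. Time passes only in rows, so rows that do not move let the fingers close. It gives the time, the measured TCP pose, the force and the opening at its end, in the units of the state.
- state(): the state, without advancing time (a new reading comes with each control period).
- read_camera(name): name is "side" or "top" or "wrist"; returns a dict with "img" (400x640x3 uint8, red, green, blue), "fx", "fy", "cx", "cy" (pixels), "R" (3x3) and "t" (3): a world point X has camera coordinates R X + t. Camera axes: x right, y down, z forward; pixel columns grow to the right and rows downward; lengths in mm; the calibration is good to about 2 mm. A picture is of the moment at which its call begins. There is no depth.
- job_done(): hands the job in, once; it reports no verdict.
The state is a dict: "t": time; "joints": joint angles; "qvel": joint speeds; "tau": joint torques, N m; "eef_pos": TCP position; "tcp_rot": TCP orientation; "ft_force": force on the tool from outside, world axes, zero at the start; "moment": the same for the moment, N m; "opening": opening from 0.0 (shut) to 1.0 (fully open).
Only numpy, scipy, OpenCV 4.12 (cv2) and the standard library are available. Lean on these libraries where they do the work, as an engineer would, in place of code of your own. Each camera call takes 0.05 s, during which the arm holds its last target.

TASK

Raise the orange sash of the stopper dispenser by its black grip so that all four ball stoppers roll down into the grey tote, then lower the sash until it is fully closed. Then take the tote by its red lug and tilt it about 30 degrees, down towards the yellow corner, so that all the stoppers roll together onto the yellow patch there. Finish while still holding it tilted and still, carried by nothing but your grip and the bench, with every stopper still in it and the bottles, jar, cup and wrench left where they were.

Things in the scene. Friction and masses are not known exactly. Their poses are not given: they have to be found in the camera images.
- dispenser: green stopper dispenser fixed to the bench; origin on the bench under the middle of the chute's lower lip, +x from the lip back to the column. Open chute, 40 mm wide outside, sides 30 mm high, rises at 25 degrees from the lip (underside 150 mm up, over the tote) at x=0 to x=160 mm. Column 70 mm wide, 271 mm high behind x=160 mm, base plate 150 mm wide from x=145 mm. Sash at x=50 mm, its guides 253 mm high.
- sash (a joint): height in m by which the sash (orange upright plate, 38 mm wide, across the chute) is raised: 0 closed, 0.05 at its upper stop. It slides straight up and down and stays where it is left (about 6 N to raise, 2 N to push down). Raised more than about 28 mm it lets the stoppers roll down the chute into the tote, which takes about 1 s.
- sash_grip (a point): centre of the black grip block on top of the sash: 22 mm along the dispenser's x, 36 mm along its y, 35 mm high; nothing stands above it. It moves with the sash; 285 mm above the bench when closed. It lies 50 mm along +x of the dispenser from the dispenser's origin.
- tote_center (a point): centre of the tote, half-way up: open grey box 160 mm (its x) by 220 mm (its y) outside, 70 mm high, walls and floor 5 mm, about 0.35 kg, standing flat and loose on the bench under the lip. z is up through its mouth. The yellow corner is at its +x +y, the red lug at its -x -y corner.
- tote_corner (a point): inner floor corner of the tote's yellow corner (yellow pieces on the rim, and a yellow patch on the floor reaching from this point 100 mm towards -x and 110 mm towards -y). Axes parallel to the tote's.
- tote_pivot (a point): outer bottom corner of the tote under the yellow corner, on which it stands when the lug's corner is lifted. Axes parallel to the tote's. Tipped about this point up to about 33 degrees the tote clears the chute above it.
- tote_lug (a point): grip point of the red lug on the tote's corner diagonally opposite the yellow one: upright plate 14 mm thick, 34 mm long, its length along the tote's diagonal (54 degrees from the tote's x towards its y), its top 104 mm above the tote's underside. This point is 16 mm below its top, 18 mm above the rim, at x=-66, y=-93, z=+53 mm from the tote's centre.
- stopper0_center (a point): centre of a ball stopper for a bottle: cork-coloured hard ball with a red band, 25 mm across, 12 g, rolls freely. At the start the four stoppers lie one behind another on the dispenser's chute, held back by the closed sash.
- stopper1_center (a point): centre of a ball stopper for a bottle: cork-coloured hard ball with a red band, 25 mm across, 12 g, rolls freely. At the start the four stoppers lie one behind another on the dispenser's chute, held back by the closed sash.
- stopper2_center (a point): centre of a ball stopper for a bottle: cork-coloured hard ball with a red band, 25 mm across, 12 g, rolls freely. At the start the four stoppers lie one behind another on the dispenser's chute, held back by the closed sash.
- stopper3_center (a point): centre of a ball stopper for a bottle: cork-coloured hard ball with a red band, 25 mm across, 12 g, rolls freely. At the start the four stoppers lie one behind another on the dispenser's chute, held back by the closed sash.
- juice1: amber glass juice bottle, 64 mm across, 190 mm tall, origin at the centre of its underside. Bystander: leave it where it is.
- juice2: amber glass juice bottle, 64 mm across, 190 mm tall, origin at the centre of its underside. Bystander: leave it where it is.
- jar: glass jar with white lid, 72 mm across, 90 mm tall, origin under it. Bystander: leave it where it is.
- beaker: steel cup, 76 mm across, 80 mm tall, origin under it. Bystander: leave it where it is.
- wrench: steel wrench lying on the bench, origin under it. Bystander: leave it where it is.

How it is judged:
By the outcome, as a careful person would: the job done as asked, in the order asked, and still so for the second after the job is handed in, while the arm keeps its last pose, push and grip.
It also fails if it takes over 54 s, if anything falls off the work surface, if the arm or the gripper's body presses on something with over 40 N, if the wrist force passes 120 N, or if a joint passes its speed limit or range.

## Working session

There is one attempt and no reset: what is moved stays moved. The work goes in short steps, Python scripts to look and compute and a tool call to move; the robot and the scene stay as the last step left them, time stands still between calls to the robot, and variables do not carry over. Pictures are saved under pics/ and viewed, and the job is handed in when it is done.

Besides the shell and the picture viewer there is one more tool, called after "Emit:" as name(argument=value, ...) on one line, values as JSON. play_rows: Moves the arm, as the interface text tells. Its arguments: {"type":"object","properties":{"moves":{"type":"array"}},"required":["moves"]}

```bash
mkdir -p pics; ls
python3 - <<'E'
from cell import *
import cv2,json
s=state();print(s)
for n in ["side","top","wrist"]:
    c=read_camera(n)
    cv2.imwrite(f"pics/{n}0.png",c["img"][:,:,::-1])
    print(n,c["fx"],c["fy"],c["cx"],c["cy"],c["R"],c["t"])
E
```

```text
pics
{'t': 0.0, 'joints': array([ 1.10741023e+00,  4.91566017e-01,  1.55946447e+00, -8.77313461e-06,
        1.09169161e+00, -1.05595996e-01]), 'qvel': array([-1.71837325e-03,  2.41286149e-04, -1.84544129e-04,  1.51546578e-03,
       -9.51378384e-04, -9.70235129e-05]), 'tau': array([ 1.95488225e-03, -6.12638927e+01, -2.58186257e+01,  6.93158386e-02,
        4.82391589e-02, -6.36983236e-05]), 'eef_pos': array([218.75146729, 585.2186143 , 228.05255483]), 'tcp_rot': array([-3.14046868e+00, -1.11305564e-04,  2.78380654e+00]), 'ft_force': array([ 0.06284313, -1.03240466, -0.8803159 ]), 'moment': array([-0.01615616,  0.02705266, -0.03515068]), 'opening': 1.0003798067466758}
side 475.58277740786025 475.58277740786025 323.4886607956783 196.5772628901297 [[ 0.95542272 -0.29521945 -0.00359307]
 [-0.18978785 -0.60479966 -0.77343257]
 [ 0.22615925  0.73963697 -0.6338684 ]] [-447.58066976  258.92937022 1701.4356211 ]
top 414.8845700210092 414.8845700210092 316.07656467603084 193.2867241679033 [[-0.01516487 -0.99984451 -0.00899926]
 [-0.98116315  0.01661384 -0.19246523]
 [ 0.19258481  0.00591104 -0.98126253]] [   9.25112334  499.22682778 1235.27056481]
wrist 353.3622999003819 353.3622999003819 323.9608414624424 196.35779067420808 [[ 0.35080502  0.93644754 -0.0013565 ]
 [ 0.90143888 -0.33729725  0.27136415]
 [ 0.25366075 -0.09641871 -0.9624758 ]] [-624.06051879  -29.54940789  392.00602565]
```

View pics/side0.png

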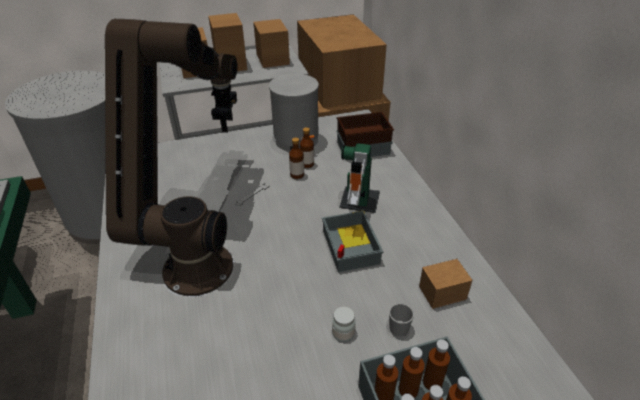

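View pics/top0.png

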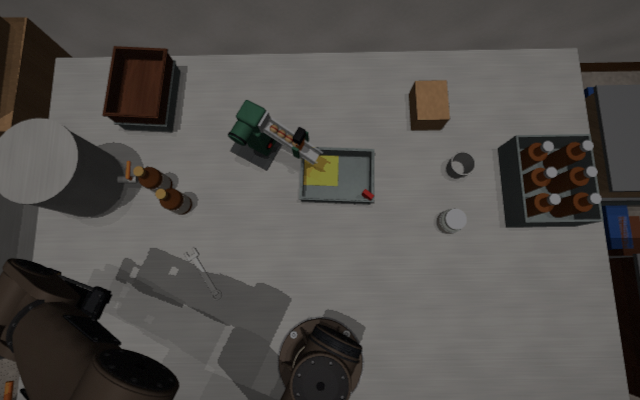

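View pics/wrist0.png

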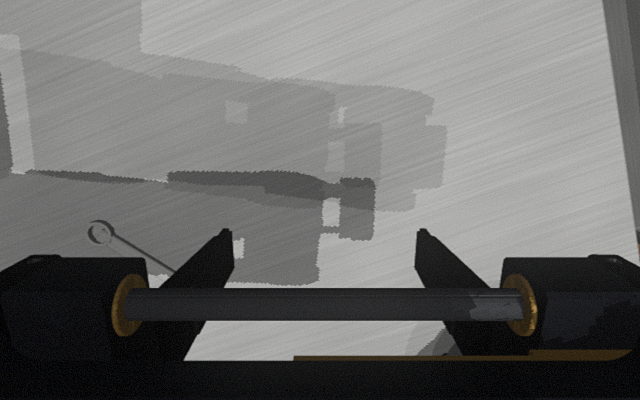

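The top view shows the tote around (337,175) with its red lug at (368,195). The sash is near (298,140), the chute runs from (265,120) to (320,163), and the base is at (320,385). I'll zoom in next.

Run:
```python
import cv2
i=cv2.imread("pics/top0.png")[90:215,220:390];cv2.imwrite("pics/topz.png",cv2.resize(i,None,fx=4.7,fy=4.7,interpolation=cv2.INTER_CUBIC))
i=cv2.imread("pics/side0.png")[135:280,310:395];cv2.imwrite("pics/sidez.png",cv2.resize(i,None,fx=4.1,fy=4.1,interpolation=cv2.INTER_CUBIC))
```

```text
(no output)
```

View pics/topz.png

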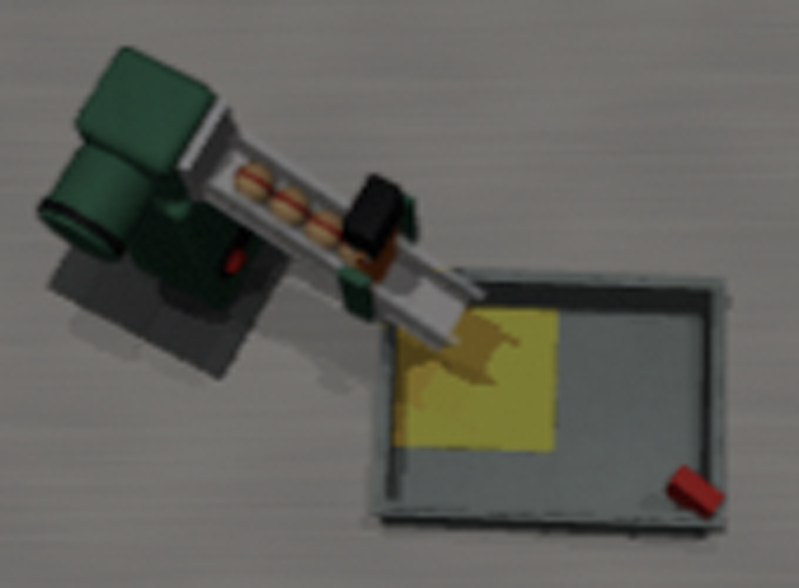

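View pics/sidez.png

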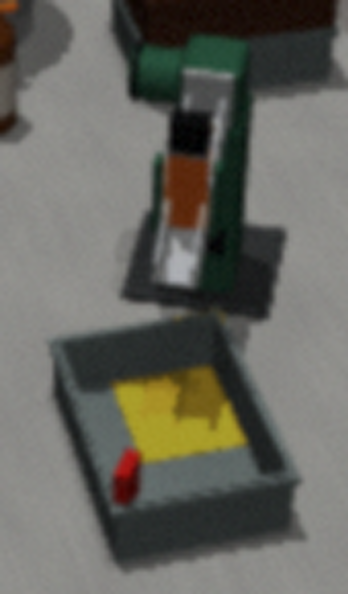

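```bash
cat > fit.py <<'E'
import numpy as np, pickle
from scipy.optimize import least_squares
from cell import *
cams={n:{k:v for k,v in read_camera(n).items()} for n in ["side","top"]}
pickle.dump(cams,open("cams.pkl","wb"))
E
python3 fit.py
cat > fit2.py <<'E'
import numpy as np, pickle
from scipy.optimize import least_squares
cams=pickle.load(open("cams.pkl","rb"))
def proj(c,X):
    p=np.asarray(X)@c["R"].T+c["t"]; return np.c_[c["fx"]*p[:,0]/p[:,2]+c["cx"],c["fy"]*p[:,1]/p[:,2]+c["cy"]]
tz=lambda u,v:((u+.5)/4.7-.5+220,(v+.5)/4.7-.5+90)
sz=lambda u,v:((u+.5)/4.1-.5+310,(v+.5)/4.1-.5+135)
def fit(obs,x0):
    def f(p,full=False):
        c,s=np.cos(p[2]),np.sin(p[2]);r=[]
        for cam,uv,m in obs:
            X=[[p[0]+c*m[0]-s*m[1],p[1]+s*m[0]+c*m[1],m[2]]]
            r.append((proj(cams[cam],X)[0]-uv))
        return np.ravel(r)
    o=least_squares(f,x0,loss="soft_l1"); print(o.x,np.round(f(o.x).reshape(-1,2),1).tolist()); return o.x
if __name__=="__main__":
    tote=[("top",tz(725,280),(80,-110,70)),("top",tz(722,523),(-80,-110,70)),("top",tz(377,514),(-80,110,70)),
     ("top",tz(398,310),(75,105,5)),("top",tz(557,311),(75,-5,5)),("top",tz(553,452),(-25,-5,5)),
     ("side",sz(52,343),(-80,110,70)),("side",sz(118,520),(-80,-110,70)),("side",sz(298,480),(80,-110,70)),
     ("side",sz(245,445),(75,-5,5)),("side",sz(140,463),(-25,-5,5)),("side",sz(112,380),(-25,105,5))]
    fit(tote,[500,-50,0])
    d=[("top",tz(218,95),(160,-35,271)),("top",tz(165,172),(160,35,271)),("top",tz(220,380),(145,75,0)),
     ("top",tz(487,294),(-6,-20,177)),("top",tz(455,346),(-6,20,177)),
     ("top",tz(374,173),(61,-18,302)),("top",tz(404,184),(39,-18,302)),("top",tz(344,220),(61,18,302)),("top",tz(375,232),(39,18,302))]
    fit(d,[550,10,np.pi*.75*0+.9])
    c=cams["top"];print(-c["R"].T@c["t"])
E
python3 fit2.py
```

```text
[ 5.54782122e+02 -6.34403165e+01 -4.46322234e-02] [[-1.1, 0.5], [-0.6, -0.4], [0.2, -0.5], [-0.0, -0.2], [-0.1, 0.5], [0.1, 0.5], [0.1, 0.3], [-0.0, -1.5], [-0.1, -0.3], [0.7, 1.0], [0.8, 1.5], [-0.5, 2.1]]
[582.55019856  -3.02516447   1.07129077] [[3.3, -2.2], [1.7, 3.6], [0.5, 0.3], [-1.3, -1.6], [-1.1, -0.6], [-0.7, -1.2], [0.5, 0.2], [-1.0, 0.7], [0.1, 2.0]]
[ 252.06890891   -6.34611716 1308.29177522]
```

```bash
cat > h.py <<'E'
import numpy as np, sys
from scipy.spatial.transform import Rotation as Rn
def delta(s,pos,rpy):
    R0=Rn.from_euler("xyz",s["tcp_rot"]);R1=Rn.from_euler("xyz",rpy)
    return R0.inv().apply(np.array(pos)-s["eef_pos"]),(R0.inv()*R1).as_rotvec()
def show(pos,rpy):
    from cell import state
    s=state();d,r=delta(s,pos,rpy)
    n=max(np.linalg.norm(d)/50,np.linalg.norm(r)/.15)
    print("t",s["t"],"pos",s["eef_pos"].round(1),"rpy",s["tcp_rot"].round(4),"f",s["ft_force"].round(1),"op",round(s["opening"],3),"\nshift mm",d.round(1),"rot",r.round(3),"rows",round(n,2))
E
python3 -c "
from h import *
show([600,60,370],[np.pi,0,2.784])
from cell import *
c=read_camera('wrist');s=state()
R0=Rn.from_euler('xyz',s['tcp_rot'])
print(R0.inv().apply(-c['R'].T@c['t']-s['eef_pos']), (c['R']@R0.as_matrix()).round(3))"
```

```text
t 0.25 pos [218.8 585.4 228.4] rpy [-3.1411e+00 -1.0000e-04  2.7838e+00] f [ 0.  -1.3  0.3] op 1.002 
shift mm [-541.  -358.7 -141.5] rot [-0. -0. -0.] rows 13.29
[  77.50281258   -0.32516543 -156.26795657] [[-0.001  1.     0.001]
 [-0.962 -0.    -0.271]
 [-0.271 -0.001  0.962]]
```

Emit:
play_rows(moves=[[0,0,-0.05,0,0,0,100],[0,0,-0.05,0,0,0,100],[-0.034,-0.023,-0.02,0,0,0,100],[-0.04,-0.027,-0.01,0,0,0,100],[-0.041,-0.028,0,0,0,0,100],[-0.041,-0.028,0,0,0,0,100],[-0.041,-0.028,0,0,0,0,100],[-0.041,-0.028,0,0,0,0,100]])

```text
t: 1.1
eef_pos: [385.3, 348.9, 363.0]
tcp_rot: [-3.14, 0.001, 2.793]
ft_force: [0.7, -0.4, -0.7]
opening: 0.998
```

```bash
python3 -c "
from h import *
show([602,50,365],[np.pi,0,2.64])"
```

```text
t 1.1 pos [385.3 348.9 363. ] rpy [-3.1402e+00  1.4000e-03  2.7926e+00] f [ 0.7 -0.4 -0.7] op 0.998 
shift mm [-305.9 -206.8   -1.2] rot [-0.001  0.002  0.153] rows 7.38
```

Emit:
play_rows(moves=[[-0.041,-0.028,0,0,0,0,100],[-0.041,-0.028,0,0,0,0,100],[-0.041,-0.028,0,0,0,0,100],[-0.041,-0.028,0,0,0,0,100],[-0.041,-0.028,0,0,0,0,100],[-0.041,-0.028,0,0,0,0,100],[-0.03,-0.02,0,0,0,0.1,100],[0,0,0,0,0,0.05,100]])

```text
t: 1.9
eef_pos: [582.6, 68.2, 364.1]
tcp_rot: [-3.141, 0.003, 2.633]
ft_force: [-0.7, 0.2, -1.3]
opening: 1.002
```

```bash
cat > look.py <<'E'
import sys,cv2,pickle
from cell import *
out={}
for n in sys.argv[2:]:
    c=read_camera(n);out[n]=c;cv2.imwrite(f"pics/{n}{sys.argv[1]}.png",c["img"][:,:,::-1])
pickle.dump(out,open(f"cams{sys.argv[1]}.pkl","wb"))
E
python3 look.py 1 wrist; python3 -c "
from h import *
show([606,41,345],[np.pi,0,2.64])"
```

```text
t 1.95 pos [581.7  69.4 364.1] rpy [3.1415e+00 2.7000e-03 2.6322e+00] f [ 0.3  0.3 -0.5] op 1.002 
shift mm [-35.  -13.   19.2] rot [ 0.     0.003 -0.008] rows 0.84
```

View pics/wrist1.png

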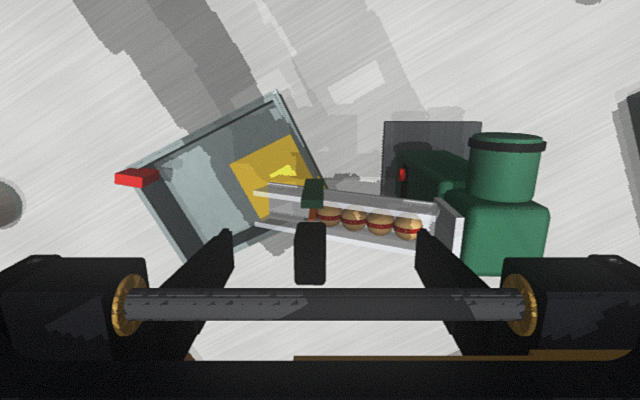

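The wrist view shows the black grip at columns 295–326, rows 222–285, between the fingers. I'll zoom and fit it.

Run:
```python
import cv2
i=cv2.imread("pics/wrist1.png")[160:295,240:460];i=cv2.convertScaleAbs(i,alpha=1.6,beta=25);cv2.imwrite("pics/w1z.png",cv2.resize(i,None,fx=3.6,fy=3.6,interpolation=cv2.INTER_CUBIC))
```

```text
(no output)
```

View pics/w1z.png

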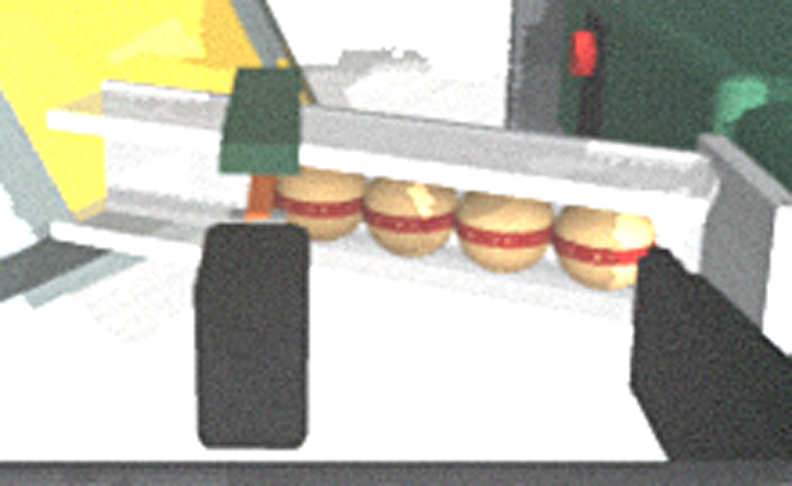

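```bash
cat > geo.py <<'E'
import numpy as np,pickle
def ray(c,u,v,z):
    C=-c["R"].T@c["t"];d=c["R"].T@np.array([(u-c["cx"])/c["fx"],(v-c["cy"])/c["fy"],1]);return C+d*(z-C[2])/d[2]
def proj(c,X):
    p=np.atleast_2d(X)@c["R"].T+c["t"];return np.c_[c["fx"]*p[:,0]/p[:,2]+c["cx"],c["fy"]*p[:,1]/p[:,2]+c["cy"]]
E
python3 - <<'E'
from geo import *
c=pickle.load(open("cams1.pkl","rb"))["wrist"]
z=lambda u,v:((u+.5)/3.6-.5+240,(v+.5)/3.6-.5+160)
a=ray(c,*z(197,450),302.5);b=ray(c,*z(309,450),302.5);print(a,b,np.linalg.norm(a-b),np.degrees(np.arctan2(*(b-a)[1::-1])))
for v in(222,310,330): 
  for zz in (302.5,267.5): print(v,zz,ray(c,*z(200,v),zz),np.linalg.norm(ray(c,*z(253,v),zz)-ray(c,*z(253,450),302.5)))
# lip corners and column for yaw: guides z=253, chute wall front
th=1.07
for th in (1.04,1.07,1.1):
  d=np.array([np.cos(th),np.sin(th)]);n=np.array([-d[1],d[0]])
  m=(a+b)[:2]/2
  for s in (1,-1):
    g=m+s*18*n;print(th,s,g)
    for dx in(-11,11):
      for dy in(-18,18):
        print((3.6*(proj(c,[*(g+dx*d+dy*n),302.5])[0]-[239.5,159.5])).round(),(3.6*(proj(c,[*(g+dx*d+dy*n),267.5])[0]-[239.5,159.5])).round())
E
```

```text
[613.83243583  26.72600604 302.5       ] [624.28021265  45.46991676 302.5       ] 21.459036080358352 60.86488879728679
222 302.5 [574.12578096  50.71890007 302.5       ] 46.36600014300848
222 267.5 [583.7521517   41.86527364 267.5       ] 48.557941450348586
310 302.5 [589.05410361  41.94898882 302.5       ] 29.055987536011134
310 267.5 [601.0811489  31.685043  267.5      ] 37.551215899612934
330 302.5 [592.53296004  39.90527213 302.5       ] 25.022110831825266
330 267.5 [605.11945212  29.31266925 267.5       ] 36.1281427047919
1.04 1 [603.53304815  45.20992603]
[196. 449.] [209. 367.]
[196. 274.] [210. 211.]
[311. 452.] [310. 369.]
[315. 277.] [314. 213.]
1.04 -1 [634.57960033  26.98599677]
[196. 611.] [209. 512.]
[196. 449.] [209. 367.]
[307. 613.] [306. 514.]
[311. 452.] [310. 369.]
1.07 1 [603.26671516  44.74019752]
[196. 451.] [209. 368.]
[190. 276.] [204. 212.]
[311. 450.] [310. 368.]
[310. 275.] [309. 212.]
1.07 -1 [634.84593331  27.45572527]
[202. 612.] [214. 513.]
[196. 451.] [209. 368.]
[312. 611.] [311. 513.]
[311. 450.] [310. 368.]
1.1 1 [603.01459175  44.26269158]
[196. 452.] [209. 370.]
[184. 278.] [199. 214.]
[311. 449.] [310. 366.]
[304. 274.] [304. 210.]
1.1 -1 [635.09805672  27.93323121]
[207. 613.] [219. 515.]
[196. 452.] [209. 370.]
[317. 610.] [316. 511.]
[311. 449.] [310. 366.]
```

```bash
python3 -c "
from h import *
show([604.5,43.5,283],[np.pi,0,2.636])"
```

```text
t 1.95 pos [581.7  69.4 364.1] rpy [3.1415e+00 2.7000e-03 2.6322e+00] f [ 0.3  0.3 -0.5] op 1.002 
shift mm [-32.3 -11.5  81.2] rot [ 0.     0.003 -0.004] rows 1.76
```

Emit:
play_rows(moves=[[-0.032,-0.0115,0.01,0,0,0,100],[0,0,0.03,0,0.002,-0.004,100],[0,0,0.03,0,0,0,100],[0,0,0.011,0,0,0,100],[0,0,0,0,0,0,100]])

```text
t: 2.45
eef_pos: [604.5, 44.2, 282.1]
tcp_rot: [3.14, 0.002, 2.642]
ft_force: [-0.2, -0.4, -0.3]
opening: 0.995
```

```bash
python3 look.py 2 wrist side; python3 -c "
from h import *
show([604.5,43.5,283],[np.pi,0,2.636])"
```

```text
t 2.55 pos [605.1  44.1 283.8] rpy [3.1389 0.0047 2.6418] f [-0.  -0.3 -0.2] op 1.001 
shift mm [ 0.3 -0.9  0.8] rot [0.003 0.005 0.006] rows 0.05
```

View pics/wrist2.png

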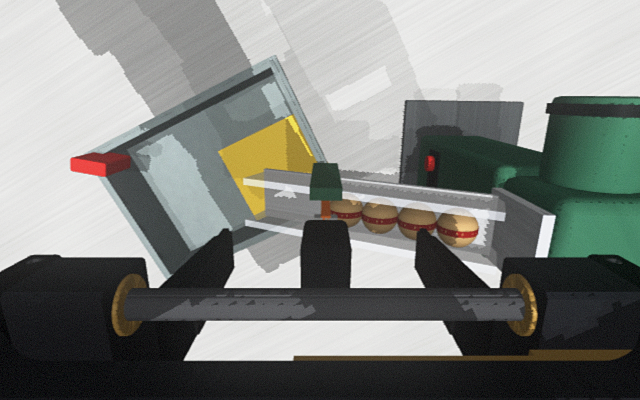

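The grip block at (326,255) is centred between the jaws, whose tips are at (233,230) and (418,230). Next I close on it.

Emit:
play_rows(moves=[[0,0,0,0,0,0,20],[0,0,0,0,0,0,20],[0,0,0,0,0,0,10],[0,0,0,0,0,0,10],[0,0,0,0,0,0,10],[0,0,0,0,0,0,10]])

```text
t: 3.15
eef_pos: [606.0, 44.8, 288.6]
tcp_rot: [3.136, 0.011, 2.643]
ft_force: [0.2, 0.6, -0.3]
opening: 0.553
```

Emit:
play_rows(moves=[[0,0,0.005,-0.004,-0.008,0,10],[0,0,0.001,0,0,0,10],[0,0,0.001,0,0,0,10],[0,0,0.001,0,0,0,10]])

```text
t: 3.55
eef_pos: [605.7, 44.1, 280.0]
tcp_rot: [3.133, 0.019, 2.643]
ft_force: [-4.0, 0.7, 11.8]
opening: 0.232
```

```bash
python3 -c "
from h import *
show([605,43.5,321],[np.pi,0,2.64])"
```

```text
t 3.55 pos [605.7  44.1 280. ] rpy [3.1335 0.0193 2.6432] f [-4.   0.7 11.8] op 0.232 
shift mm [ -0.5  -0.5 -41. ] rot [0.008 0.019 0.003] rows 0.82
```

Emit:
play_rows(moves=[[0,0,-0.01,0.004,0.01,0,10],[0,0,-0.01,0.004,0.009,0,10],[0,0,-0.01,0,0,0,10],[0,0,-0.01,0,0,0,10],[0,0,0,0,0,0,10]])

```text
t: 4.05
eef_pos: [605.4, 44.2, 319.0]
tcp_rot: [-3.141, -0.003, 2.641]
ft_force: [-2.2, 0.4, 1.9]
opening: 0.233
```

```bash
python3 look.py 3 wrist side top; python3 -c "
from h import *
show([605,43.5,321],[np.pi,0,2.64])
import cv2
i=cv2.imread('pics/side3.png')[135:280,310:395];i=cv2.resize(i,None,fx=4.1,fy=4.1)
j=cv2.resize(cv2.imread('pics/wrist3.png')[60:300,160:480],(447,335))
import numpy as np
o=np.zeros((594,800,3),np.uint8);o[:i.shape[0],:i.shape[1]]=i[:594];o[:335,353:800]=j;cv2.imwrite('pics/c3.png',o)"
```

```text
t 4.2 pos [605.4  44.2 318.2] rpy [-3.1408e+00 -3.0000e-03  2.6412e+00] f [-3.   0.1  2.3] op 0.232 
shift mm [-0.  -0.8 -2.8] rot [-0.001 -0.003  0.001] rows 0.06
```

View pics/c3.png

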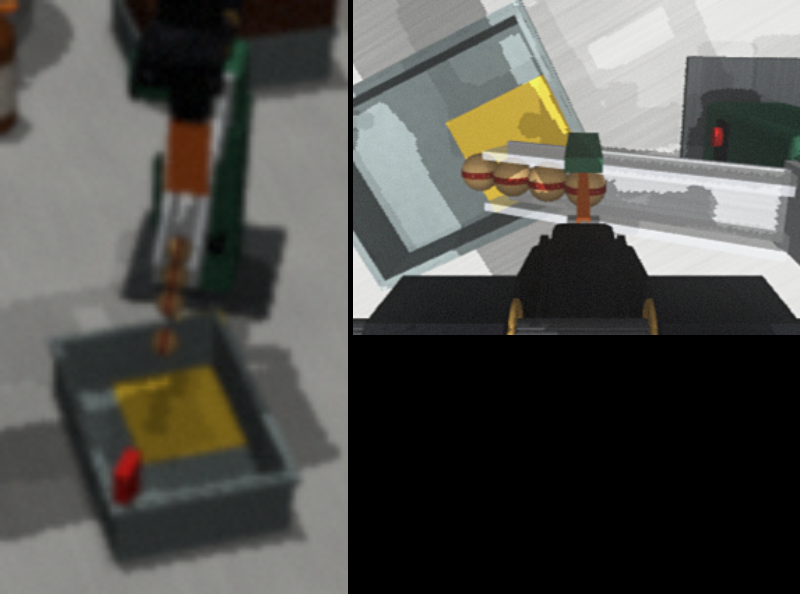

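The sash is up and the stoppers are rolling off the lip, at crop (165,340) in the side view. I'll wait for them.

Emit:
play_rows(moves=[[0,0,0,0,0,0,10],[0,0,0,0,0,0,10],[0,0,0,0,0,0,10],[0,0,0,0,0,0,10],[0,0,0,0,0,0,10],[0,0,0,0,0,0,10],[0,0,0,0,0,0,10],[0,0,0,0,0,0,10]])

```text
t: 5.0
eef_pos: [605.3, 44.2, 318.2]
tcp_rot: [-3.141, -0.002, 2.641]
ft_force: [0.2, 1.2, 1.6]
opening: 0.23
```

```bash
cat > mont.py <<'E'
import cv2,sys,numpy as np
k=sys.argv[1]
i=cv2.resize(cv2.imread(f'pics/side{k}.png')[135:280,310:395],None,fx=4.1,fy=4.1)
j=cv2.resize(cv2.imread(f'pics/wrist{k}.png')[60:300,160:480],(447,335))
t=cv2.resize(cv2.imread(f'pics/top{k}.png')[115:215,270:395],(312,250))
o=np.zeros((594,800,3),np.uint8);o[:594,:348]=i[:594,:348];o[:335,353:800]=j;o[340:590,353:665]=t;cv2.imwrite(f'pics/c{k}.png',o)
E
python3 look.py 4 wrist side top;python3 mont.py 4; python3 -c "
from h import *
show([605,43.5,321],[np.pi,0,2.64])"
```

```text
t 5.15 pos [605.4  44.2 318.2] rpy [-3.1411e+00 -2.4000e-03  2.6411e+00] f [-1.9  0.5  1.2] op 0.233 
shift mm [-0.  -0.8 -2.8] rot [-0.001 -0.002  0.001] rows 0.06
```

View pics/c4.png

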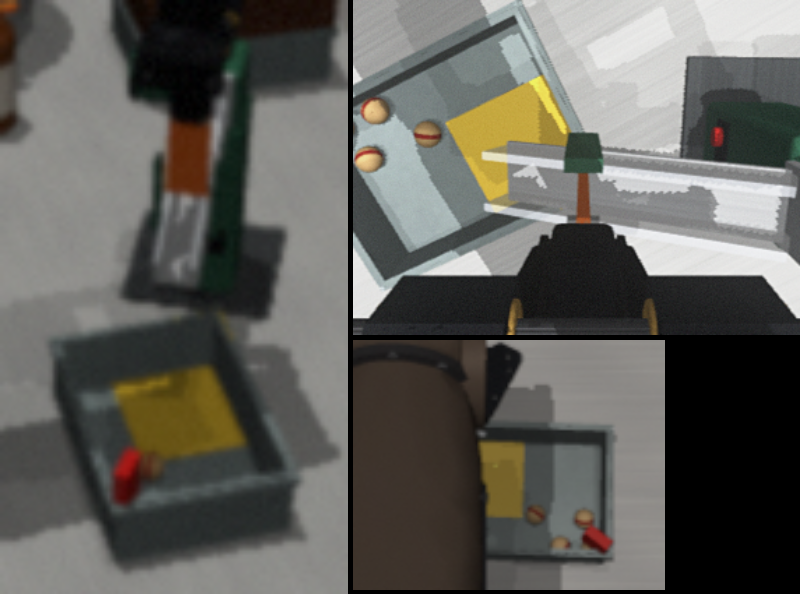

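All four stoppers are in the tote, near the lug end, and the chute is empty. Now I lower the sash.

Emit:
play_rows(moves=[[0,0,0.01,0,0,0,10],[0,0,0.01,0,0,0,10],[0,0,0.01,0,0,0,10],[0,0,0.006,0,0,0,10],[0,0,0.004,0,0,0,10],[0,0,0.003,0,0,0,10],[0,0,0.002,0,0,0,10]])

```text
t: 5.85
eef_pos: [606.1, 43.8, 278.8]
tcp_rot: [3.138, 0.008, 2.641]
ft_force: [-6.1, 0.3, 15.9]
opening: 0.227
```

Emit:
play_rows(moves=[[0,0,0.003,0,0,0,10],[0,0,0.001,0,0,0,10]])

```text
t: 6.05
eef_pos: [606.2, 43.8, 278.9]
tcp_rot: [3.136, 0.012, 2.641]
ft_force: [-0.1, 0.0, 3.0]
opening: 0.23
```

```bash
python3 look.py 5 wrist side top;python3 mont.py 5; python3 -c "
from h import *
show([605,43.5,321],[np.pi,0,2.64])"
```

```text
t 6.2 pos [606.2  43.8 278.8] rpy [3.1365 0.0115 2.6413] f [-3.8  0.3 15.1] op 0.234 
shift mm [  0.4  -0.6 -42.2] rot [0.005 0.011 0.001] rows 0.84
```

View pics/c5.png

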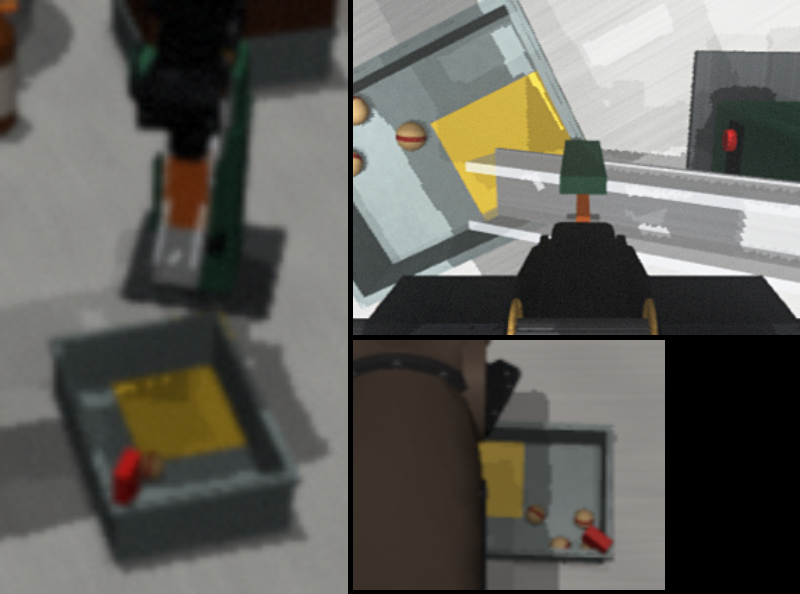

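The sash's lower edge is back at crop row ~229, the same as at the start, so it is closed and bottomed. I release and retreat upward.

Emit:
play_rows(moves=[[0,0,0,0,0,0,60],[0,0,0,0,0,0,60],[0,0,0,0,0,0,60],[0,0,0,0,0,0,60],[0,0,0,0,0,0,60]])

```text
t: 6.7
eef_pos: [605.9, 43.7, 276.6]
tcp_rot: [3.138, 0.01, 2.643]
ft_force: [-0.5, -0.7, -0.3]
opening: 0.578
```

```bash
python3 -c "
from h import *
th=-.0446;c,s=np.cos(th),np.sin(th)
print('lug',554.8+c*-66-s*-93,-63.4+s*-66+c*-93)
show([484.7,-153.4,200],[np.pi,0,.898])"
```

```text
lug 484.71920636918736 -153.36489517626006
t 6.7 pos [605.9  43.7 276.6] rpy [3.1379 0.0095 2.6429] f [-0.5 -0.7 -0.3] op 0.578 
shift mm [  12.9 -231.4   75.7] rot [0.011 0.004 1.745] rows 11.63
```

Emit:
play_rows(moves=[[0,0,-0.04,0,0,0,60],[0,0,-0.04,0,0,0,60],[0.003,-0.047,0,0,0,0,60],[0.003,-0.047,0,0,0,0,60],[0.003,-0.047,0,0,0,0,60],[0.003,-0.047,0,0,0,0.1,60],[0,-0.035,0,0,0,0.15,60],[0,0,0,0,0,0.15,60]])

```text
t: 7.5
eef_pos: [481.2, -149.8, 356.9]
tcp_rot: [3.137, 0.007, 2.241]
ft_force: [0.9, 0.3, -0.1]
opening: 0.601
```

Emit:
play_rows(moves=[[0,0,0,0,0,0.15,60],[0,0,0,0,0,0.15,60],[0,0,0,0,0,0.15,60],[0,0,0,0,0,0.15,60],[0,0,0,0,0,0.15,60],[0,0,0,0,0,0.15,60],[0,0,0,0,0,0.15,60],[0,0,0,0,0,0.15,60]])

```text
t: 8.3
eef_pos: [479.9, -151.8, 356.4]
tcp_rot: [3.134, -0.001, 1.044]
ft_force: [0.3, 0.4, 0.6]
opening: 0.601
```

```bash
python3 look.py 6 wrist side top;python3 mont.py 6; python3 -c "
from h import *
show([484.7,-153.4,230],[np.pi,0,.898])"
```

```text
t 8.45 pos [ 479.9 -151.8  356.4] rpy [ 3.1340e+00 -1.4000e-03  1.0538e+00] f [-0.6  0.6  0.6] op 0.601 
shift mm [  0.8   4.  126.4] rot [ 0.007 -0.002  0.156] rows 2.53
```

View pics/c6.png

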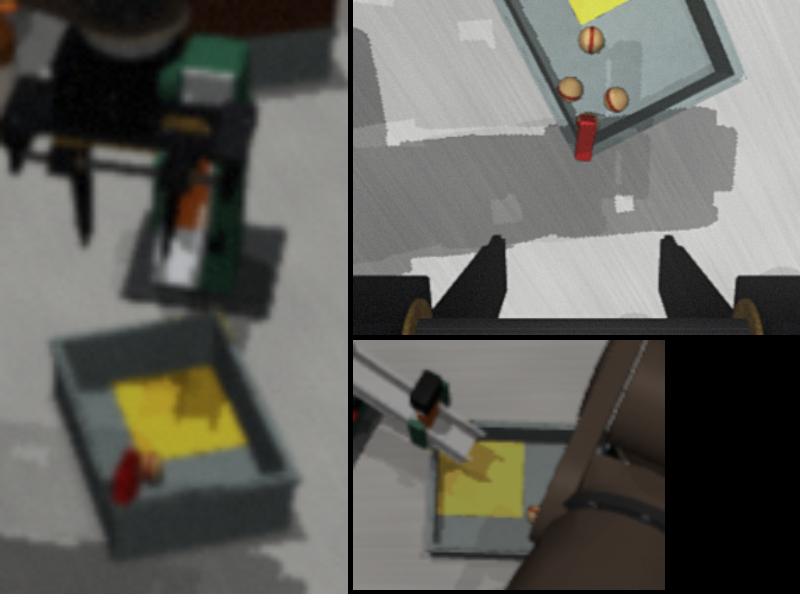

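View pics/wrist6.png

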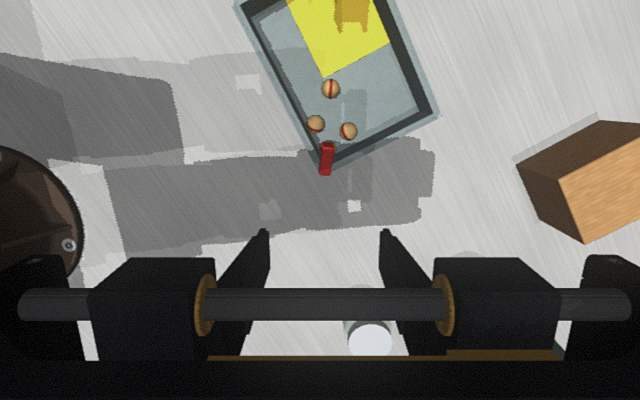

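Run:
```python
import cv2
i=cv2.imread("pics/wrist6.png")[70:200,240:450];i=cv2.convertScaleAbs(i,alpha=1.5,beta=20);cv2.imwrite("pics/w6z.png",cv2.resize(i,None,fx=3.8,fy=3.8,interpolation=cv2.INTER_CUBIC))
from geo import *
c=pickle.load(open("cams6.pkl","rb"))["wrist"]
print("jar",ray(c,370,340,90),ray(c,370,322,90), "box",ray(c,515,160,80))
th=-.0446;R=np.array([[np.cos(th),-np.sin(th)],[np.sin(th),np.cos(th)]])
f=np.radians(54);d=np.array([np.cos(f),np.sin(f)]);n=np.array([-d[1],d[0]])
for a in(-17,17):
  for b in (-7,7):
    X=R@(np.array([-66,-93])+a*d+b*n)+[554.8,-63.4]
    print(a,b,(3.8*(proj(c,[*X,104])[0]-[239.5,69.5])).round())
for a,b in((-80,-110),(80,-110)):print((3.8*(proj(c,[*(R@np.array([a,b])+[554.8,-63.4]),70])[0]-[239.5,69.5])).round())
```

```text
jar [ 409.57099709 -403.32629549   90.        ] [ 423.36354759 -377.57613555   90.        ] box [ 686.16690232 -271.15282376   80.        ]
-17 -7 [348. 413.]
-17 7 [304. 407.]
17 -7 [365. 305.]
17 7 [320. 299.]
[319. 402.]
[758. 176.]
```

View pics/w6z.png

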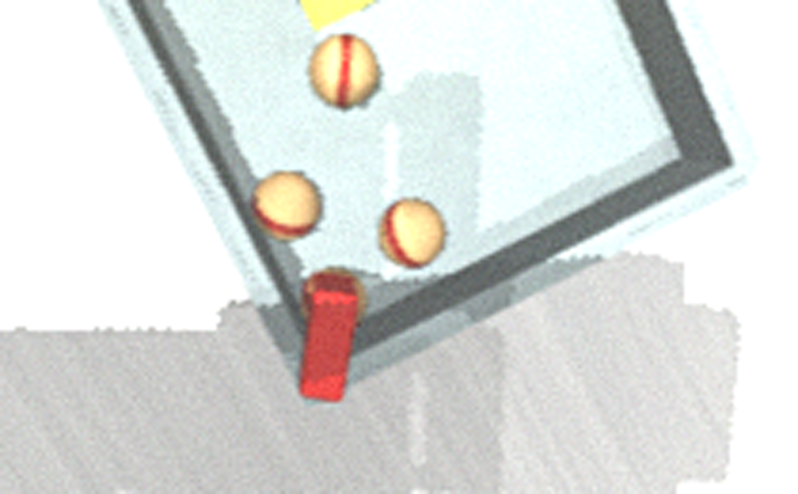

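Run:
```python
from geo import *
from h import *
c=pickle.load(open("cams6.pkl","rb"))["wrist"]
L=ray(c,(329.5)/3.8-.5+240,(344.5)/3.8-.5+70,104);print(L)
P=[]
for u,v in((303,395),(343,400),(357,292),(313,288)):P.append(ray(c,(u+.5)/3.8-.5+240,(v+.5)/3.8-.5+70,104)[:2])
P=np.array(P);print(P,np.mean(P,0));d=(P[2]+P[3]-P[0]-P[1]);print(np.arctan2(d[1],d[0]),np.hypot(*d)/2)
x,y=np.mean(P,0)
R=Rn.from_euler("xyz",[np.pi,0,.898])*Rn.from_rotvec([0,.2,0])
rpy=R.as_euler("xyz");print(rpy)
show([(x+484.7)/2,(y-153.4)/2,150],[np.pi,0,.898])
```

```text
[ 485.42600808 -149.39206383  104.        ]
[[ 470.43007842 -159.15884056]
 [ 480.3683639  -166.80040447]
 [ 500.7948484  -139.86602168]
 [ 489.8438029  -132.07251837]] [ 485.35927341 -149.47444627]
0.9353440646275987 33.5614317990781
[ 3.14159265 -0.2         0.898     ]
t 8.45 pos [ 479.9 -151.8  356.4] rpy [ 3.1340e+00 -1.4000e-03  1.0538e+00] f [-0.6  0.6  0.6] op 0.601 
shift mm [  2.5   2.7 206.4] rot [ 0.007 -0.002  0.156] rows 4.13
```

Emit:
play_rows(moves=[[0.0025,0.0027,0.03,0,0,0.145,60],[0,0,0.05,0.007,0.05,0,60],[0,0,0.05,0,0.075,0,60],[0,0,0.04,0,0.075,0,60],[0,0,0,0,0,0,60]])

```text
t: 8.95
eef_pos: [490.7, -145.3, 184.0]
tcp_rot: [3.131, -0.209, 0.927]
ft_force: [0.3, 0.6, 0.4]
opening: 0.599
```

```bash
python3 look.py 7 wrist; python3 -c "
from h import *
show([485,-151,135],[np.pi,-.2,.905])"
```

```text
t 9.0 pos [ 491.8 -145.8  186.5] rpy [ 3.1282 -0.2074  0.9279] f [0.6 0.1 0.7] op 0.602 
shift mm [-18.6  -3.   48.6] rot [ 0.009 -0.008  0.022] rows 1.04
```

View pics/wrist7.png

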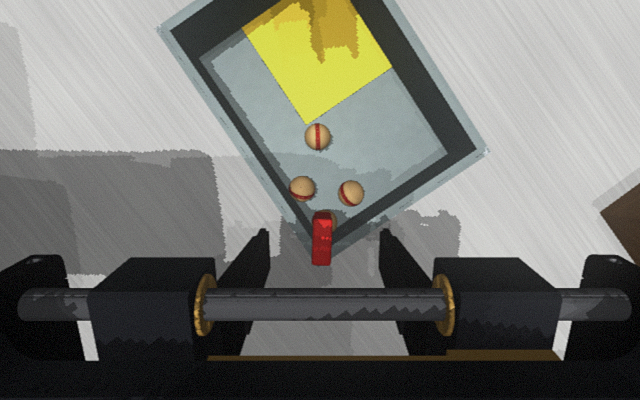

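Run:
```python
import cv2
i=cv2.imread("pics/wrist7.png")[170:285,250:400];i=cv2.convertScaleAbs(i,alpha=1.5,beta=20);cv2.imwrite("pics/w7z.png",cv2.resize(i,None,fx=5,fy=5,interpolation=cv2.INTER_CUBIC))
```

```text
(no output)
```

View pics/w7z.png

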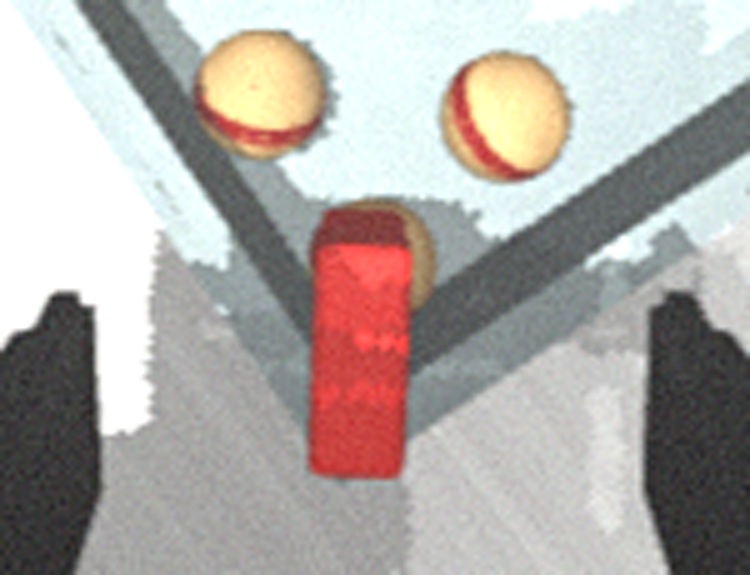

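Run:
```python
from geo import *
from h import *
c=pickle.load(open("cams7.pkl","rb"))["wrist"]
P=np.array([ray(c,(u+.5)/5-.5+250,(v+.5)/5-.5+170,104)[:2] for u,v in((310,474),(405,477),(411,246),(315,246))])
d=(P[2]+P[3]-P[0]-P[1]);print(P.mean(0),np.arctan2(d[1],d[0]),np.hypot(*d)/2)
x,y=P.mean(0)
show([x,y,125],[np.pi,-.2,.905]);show([x,y,91],[np.pi,-.2,.905])
```

```text
[ 485.13302586 -149.92280795] 0.900456901843812 33.03130728990002
t 9.0 pos [ 491.8 -145.8  186.5] rpy [ 3.1282 -0.2074  0.9279] f [0.6 0.1 0.7] op 0.602 
shift mm [-19.8  -3.7  58.6] rot [ 0.009 -0.008  0.022] rows 1.24
t 9.0 pos [ 491.8 -145.8  186.5] rpy [ 3.1282 -0.2074  0.9279] f [0.6 0.1 0.7] op 0.602 
shift mm [-26.8  -4.1  91.9] rot [ 0.009 -0.008  0.022] rows 1.92
```

Lug top centre is (485.1,-149.9) with direction 0.90 rad, in good agreement with the model. Descending.

Emit:
play_rows(moves=[[-0.0195,-0.0035,0.03,0.009,-0.008,0.022,60],[0,0,0.028,0,0,0,60],[0,0,0,0,0,0,60]])

```text
t: 9.3
eef_pos: [488.5, -152.1, 130.8]
tcp_rot: [3.131, -0.196, 0.916]
ft_force: [-0.5, 0.5, 0.1]
opening: 0.603
```

```bash
python3 -c "
from h import *
show([485.1,-150,91],[np.pi,-.2,.902])"
```

```text
t 9.3 pos [ 488.5 -152.1  130.8] rpy [ 3.131  -0.196   0.9157] f [-0.5  0.5  0.1] op 0.603 
shift mm [-8.2 -4.4 38.9] rot [0.008 0.004 0.013] rows 0.8
```

Emit:
play_rows(moves=[[-0.008,-0.0044,0.005,0.008,0.004,0.013,60],[0,0,0.012,0,0,0,60],[0,0,0.01,0,0,0,60]])

```text
t: 9.6
eef_pos: [486.2, -152.9, 107.5]
tcp_rot: [3.132, -0.2, 0.908]
ft_force: [-0.9, 0.4, 0.8]
opening: 0.599
```

```bash
python3 -c "
from h import *
show([485.1,-150,91],[np.pi,-.2,.902])"
```

```text
t 9.6 pos [ 486.2 -152.9  107.5] rpy [ 3.1323 -0.2005  0.9078] f [-0.9  0.4  0.8] op 0.599 
shift mm [-1.7 -2.8 16.5] rot [ 0.008 -0.     0.006] rows 0.34
```

Emit:
play_rows(moves=[[-0.0017,-0.003,0.006,0.012,0,0.006,60],[0,0,0.008,0,0,0,60],[0,0,0.001,0,0,0,60]])

```text
t: 9.9
eef_pos: [484.8, -149.5, 91.3]
tcp_rot: [-3.137, -0.2, 0.902]
ft_force: [-0.6, 0.6, 0.2]
opening: 0.598
```

```bash
python3 -c "
from h import *
show([485.1,-150,91],[np.pi,-.2,.902])";python3 look.py 8 wrist
```

```text
t 9.9 pos [ 484.8 -149.5   91.3] rpy [-3.1368 -0.2004  0.9021] f [-0.6  0.6  0.2] op 0.598 
shift mm [-0.2  0.5  0.2] rot [-0.005 -0.     0.   ] rows 0.03
```

View pics/wrist8.png

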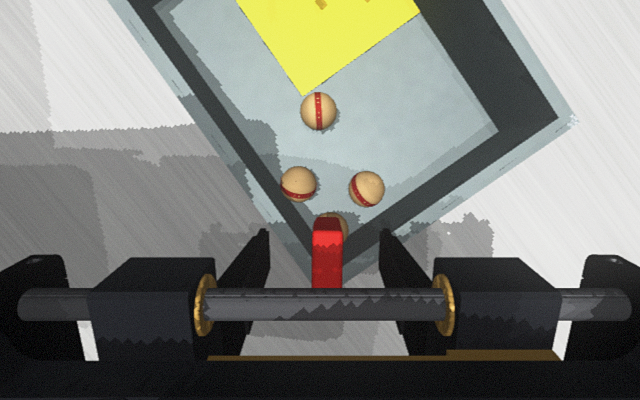

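The lug at (327,255) is centred between the jaws, so I close.

Emit:
play_rows(moves=[[0,0,0,0,0,0,5],[0,0,0,0,0,0,5],[0,0,0,0,0,0,5],[0,0,0,0,0,0,5],[0,0,0,0,0,0,5]])

```text
t: 10.45
eef_pos: [485.2, -149.8, 92.1]
tcp_rot: [-3.138, -0.201, 0.903]
ft_force: [-0.7, -0.4, -1.2]
opening: 0.234
```

Emit:
play_rows(moves=[[0,0,0,0,0,0,5],[0,0,0,0,0,0,5],[0,0,0,0,0,0,5]])

```text
t: 10.75
eef_pos: [485.4, -150.0, 92.1]
tcp_rot: [-3.139, -0.201, 0.902]
ft_force: [-0.1, 0.6, 0.1]
opening: 0.142
```

```bash
python3 -c "
from h import *
show([485.1,-150,91],[np.pi,-.2,.902])";python3 look.py 9 wrist side
```

```text
t 10.75 pos [ 485.4 -150.    92.1] rpy [-3.1387 -0.2006  0.9021] f [-0.1  0.6  0.1] op 0.142 
shift mm [-0.4 -0.2  1.1] rot [-0.003 -0.001  0.   ] rows 0.02
```

View pics/wrist9.png

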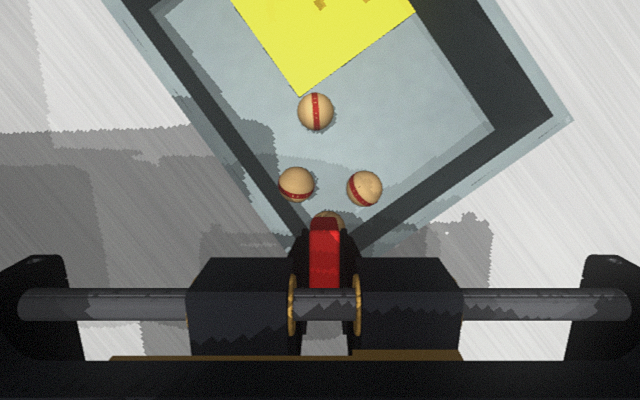

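```bash
cat > arc.py <<'E'
from h import *
import sys
P=np.array([639.5,46.7,0.]);T0=np.array([485.4,-150.,92.1]);R0=Rn.from_euler("xyz",[-3.1387,-.2006,.9021])
ax=np.array([np.sin(.9),-np.cos(.9),0])
def tgt(phi,lift=0.5):
    Q=Rn.from_rotvec(-phi*ax);return P+Q.apply(T0-P)+[0,0,lift],(Q*R0)
def cur():
    from cell import state
    s=state();R=Rn.from_euler("xyz",s["tcp_rot"]);v=(R*R0.inv()).as_rotvec();return s,R,-v@ax,v
if __name__=="__main__":
    s,R,phi,v=cur();print("t",round(s["t"],2),"phi",phi.round(4),np.degrees(phi).round(2),"resid",(v+phi*ax).round(4),"f",s["ft_force"].round(1),"m",s["moment"].round(2),"op",round(s["opening"],3))
    p,_=tgt(phi);print("off-arc mm (world)",(s["eef_pos"]-p).round(2))
    for f in map(float,sys.argv[1:]):
        p,Rt=tgt(f);print(f,"shift mm",R.inv().apply(p-s["eef_pos"]).round(2),"rot",(R.inv()*Rt).as_rotvec().round(4),"pos",p.round(1))
E
python3 arc.py 0.02 0.04 0.06 .12 .5236
python3 -c "
from arc import *
for a in (0,.1,.2,.3,.4,.5):
  p,R=tgt(a);q,Q=tgt(a+.03);print(a,R.inv().apply(q-p).round(2))"
```

```text
t 10.85 phi 0.0001 0.0 resid [-0.     -0.      0.0001] f [ 0.  -0.5 -1.5] m [-0.34  0.03 -0.16] op 0.145
off-arc mm (world) [-0.03 -0.01 -0.48]
0.02 shift mm [ 2.95  0.01 -4.95] rot [ 0.     -0.0199  0.0002] pos [ 486.6 -148.5   97.6]
0.04 shift mm [ 5.89 -0.   -9.4 ] rot [ 0.0001 -0.0399  0.0002] pos [ 487.8 -147.   102.5]
0.06 shift mm [ 8.910e+00 -1.000e-02 -1.378e+01] rot [ 0.0001 -0.0599  0.0003] pos [ 489.1 -145.3  107.4]
0.12 shift mm [ 18.5   -0.03 -26.56] rot [ 0.0002 -0.1199  0.0005] pos [ 493.4 -140.   121.9]
0.5236 shift mm [ 1.0047e+02 -8.0000e-02 -9.4950e+01] rot [ 0.0011 -0.5235  0.0018] pos [534.8 -87.7 205.2]
0 [ 4.3  -0.01 -6.73]
0.1 [ 4.3  -0.01 -6.73]
0.2 [ 4.3  -0.01 -6.73]
0.3 [ 4.3  -0.01 -6.73]
0.4 [ 4.3  -0.01 -6.73]
0.5 [ 4.3  -0.01 -6.73]
```

Emit:
play_rows(moves=[[0.0043,0,-0.0072,0,-0.03,0,5],[0.0043,0,-0.0067,0,-0.03,0,5],[0.0043,0,-0.0067,0,-0.03,0,5]])

```text
t: 11.15
eef_pos: [490.2, -143.0, 114.0]
tcp_rot: [-3.136, -0.107, 0.899]
ft_force: [0.7, 0.8, -3.3]
opening: 0.148
```

```bash
python3 arc.py 0.12 0.18
```

```text
t 11.15 phi 0.0932 5.34 resid [ 0.0019  0.0024 -0.0022] f [ 0.7  0.8 -3.3] m [ 0.13 -0.19 -0.06] op 0.148
off-arc mm (world) [-1.18 -0.6  -1.48]
0.12 shift mm [ 5.2   0.5  -7.37] rot [-0.0026 -0.0269 -0.0025] pos [ 493.4 -140.   121.9]
0.18 shift mm [ 14.36   0.42 -20.46] rot [-0.0026 -0.0869 -0.0022] pos [ 498.2 -133.9  135.8]
```

Emit:
play_rows(moves=[[0.0052,0.0004,-0.0075,-0.0026,-0.027,-0.0025,5],[0.0044,0,-0.0068,0,-0.028,0,5],[0.0044,0,-0.0068,0,-0.028,0,5]])

```text
t: 11.45
eef_pos: [497.5, -133.4, 136.3]
tcp_rot: [-3.137, -0.019, 0.902]
ft_force: [-0.1, 0.2, -3.9]
opening: 0.143
```

```bash
python3 arc.py 0.22 0.28;python3 look.py 10 wrist side top; python3 mont.py 10
```

```text
t 11.45 phi 0.1813 10.39 resid [0.0011 0.0013 0.0003] f [-0.1  0.2 -3.9] m [-0.44  0.29  0.03] op 0.143
off-arc mm (world) [-0.72  0.4   0.19]
0.22 shift mm [ 5.72  0.79 -8.48] rot [-0.0016 -0.0387  0.0002] pos [ 501.6 -129.5  144.9]
0.28 shift mm [ 15.03   0.74 -21.46] rot [-0.0015 -0.0987  0.0005] pos [ 507.3 -122.4  158.1]
```

View pics/c10.png

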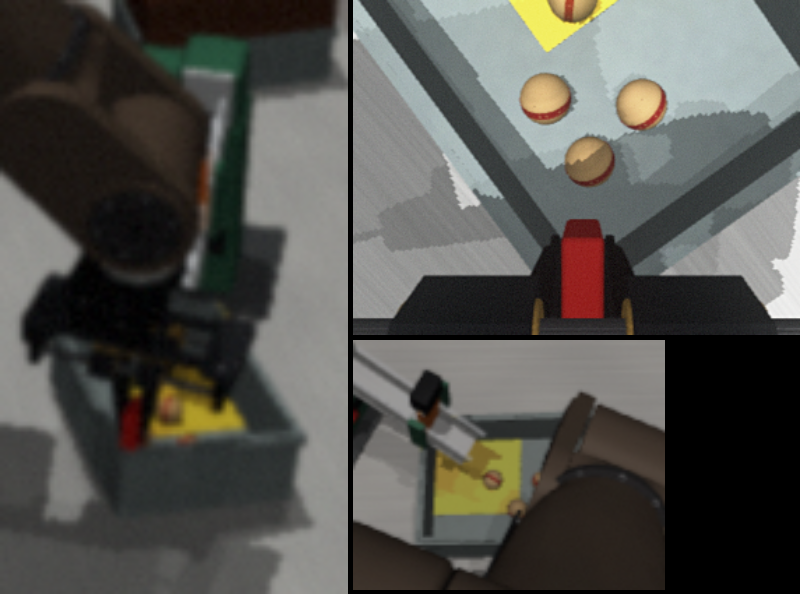

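The stoppers are rolling onto the yellow, and in the top view the tote is tilting clear of the chute. I continue the arc.

Emit:
play_rows(moves=[[0.0043,0.0007,-0.0064,-0.0015,-0.029,0,5],[0.0044,0,-0.0066,0,-0.029,0,5],[0.0044,0,-0.0066,0,-0.029,0,5],[0.0044,0,-0.0066,0,-0.029,0,5]])

```text
t: 12.0
eef_pos: [507.9, -120.1, 160.2]
tcp_rot: [-3.134, 0.095, 0.901]
ft_force: [-0.4, -0.5, -1.4]
opening: 0.143
```

```bash
python3 arc.py 0.33 0.38
```

```text
t 12.0 phi 0.2951 16.91 resid [ 0.0027  0.0034 -0.0007] f [-0.4 -0.5 -1.4] m [ 0.16 -0.21 -0.05] op 0.143
off-arc mm (world) [-0.83  0.47 -1.13]
0.33 shift mm [ 5.07  0.88 -8.96] rot [-0.0043 -0.0349 -0.0008] pos [ 512.3 -116.1  168.6]
0.38 shift mm [ 12.73   0.81 -19.85] rot [-0.0042 -0.0849 -0.0005] pos [ 517.7 -109.3  178.7]
```

Emit:
play_rows(moves=[[0.004,0.0008,-0.0074,-0.004,-0.028,-0.0005,5],[0.0042,0,-0.0065,0,-0.028,0,5],[0.0042,0,-0.0065,0,-0.028,0,5],[0.0042,0,-0.0065,0,-0.028,0,5]])

```text
t: 12.4
eef_pos: [520.0, -105.1, 183.3]
tcp_rot: [-3.133, 0.207, 0.902]
ft_force: [-0.8, -2.0, -0.5]
opening: 0.148
```

```bash
python3 arc.py 0.46 0.5236;python3 look.py 11 wrist side top; python3 mont.py 11
```

```text
t 12.4 phi 0.4078 23.37 resid [ 0.0033  0.0042 -0.0003] f [-0.8 -2.  -0.5] m [-0.1  -0.17 -0.16] op 0.148
off-arc mm (world) [-0.87  0.2  -0.85]
0.46 shift mm [  7.81   0.71 -12.54] rot [-0.0052 -0.0522 -0.    ] pos [527.  -97.6 194. ]
0.5236 shift mm [ 17.89   0.61 -26.15] rot [-0.005  -0.1158  0.0004] pos [534.8 -87.7 205.2]
```

View pics/c11.png

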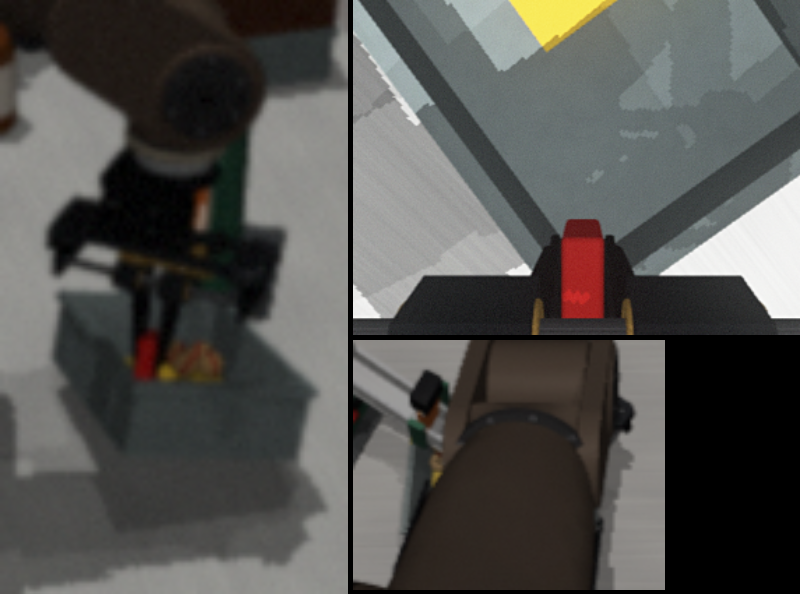

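The stoppers are gathered in the yellow corner, at (195,360) in the side crop. I finish the last degrees slowly.

Emit:
play_rows(moves=[[0.004,0.0006,-0.006,-0.005,-0.026,0,5],[0.0038,0,-0.0057,0,-0.025,0,5],[0.0038,0,-0.0057,0,-0.025,0,5],[0.002,0,-0.003,0,-0.014,0,5],[0,0,0,0,0,0,5]])

```text
t: 13.05
eef_pos: [530.9, -91.6, 199.8]
tcp_rot: [-3.135, 0.3, 0.902]
ft_force: [-1.7, -0.8, 0.9]
opening: 0.144
```

```bash
python3 arc.py 0.515;python3 look.py 12 wrist side top; python3 mont.py 12; python3 arc.py
```

```text
t 13.05 phi 0.5007 28.69 resid [ 0.0018  0.0022 -0.0002] f [-1.7 -0.8  0.9] m [-0.01  0.19  0.07] op 0.144
off-arc mm (world) [-1.07 -0.25 -1.44]
0.515 shift mm [ 2.42  0.65 -4.85] rot [-0.0028 -0.0143  0.    ] pos [533.7 -89.1 203.7]
t 13.2 phi 0.4998 28.64 resid [ 0.002   0.0025 -0.0009] f [-0.1  0.3 -0.5] m [ 0.24 -0.03  0.03] op 0.148
off-arc mm (world) [-1.29 -0.43 -1.55]
```

View pics/c12.png

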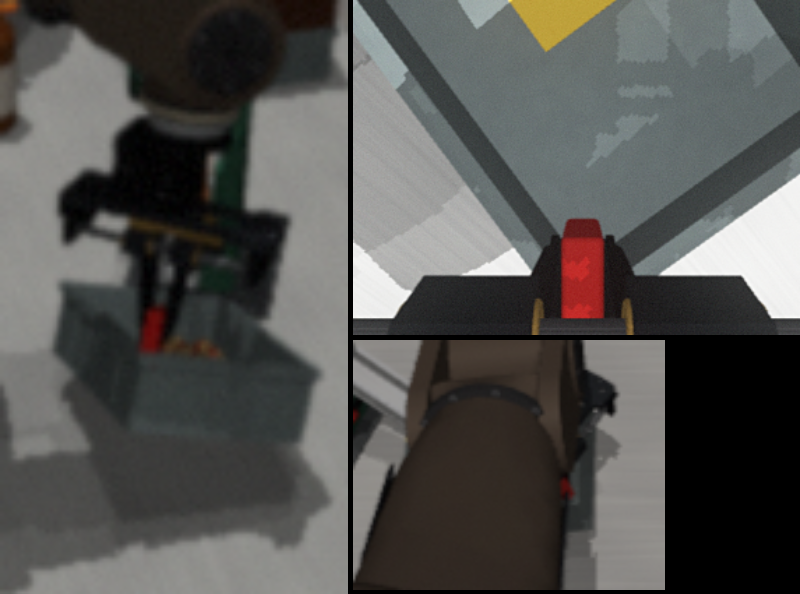

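Emit:
play_rows(moves=[[0.003,0.0005,-0.0055,-0.003,-0.02,0,5],[0,0,0,0,0,0,5],[0,0,0,0,0,0,5],[0,0,0,0,0,0,5],[0,0,0,0,0,0,5],[0,0,0,0,0,0,5],[0,0,0,0,0,0,5],[0,0,0,0,0,0,5]])

```text
t: 14.0
eef_pos: [533.5, -89.0, 203.6]
tcp_rot: [-3.137, 0.32, 0.9]
ft_force: [-1.4, 0.0, -0.2]
opening: 0.147
```

```bash
python3 arc.py;python3 look.py 13 wrist side top; python3 arc.py
python3 -c "
import cv2
i=cv2.imread('pics/side13.png')[140:290,290:410];cv2.imwrite('pics/s13z.png',cv2.resize(cv2.convertScaleAbs(i,alpha=1.5,beta=15),None,fx=4,fy=4,interpolation=2))"
```

```text
t 14.0 phi 0.5211 29.86 resid [ 0.0007  0.0008 -0.0017] f [-1.4  0.  -0.2] m [0.11 0.02 0.08] op 0.147
off-arc mm (world) [-1.01 -0.94 -1.14]
t 14.15 phi 0.5212 29.86 resid [ 0.0007  0.0009 -0.0016] f [-0.4 -0.7 -0.9] m [ 0.12 -0.    0.02] op 0.148
off-arc mm (world) [-1.   -0.93 -1.18]
```

View pics/s13z.png

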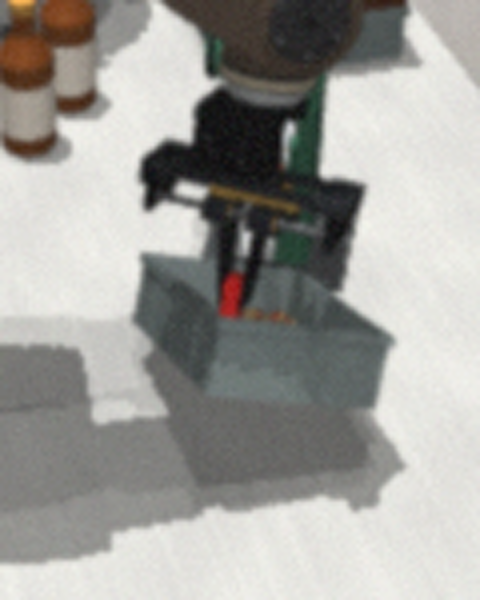

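View pics/wrist13.png

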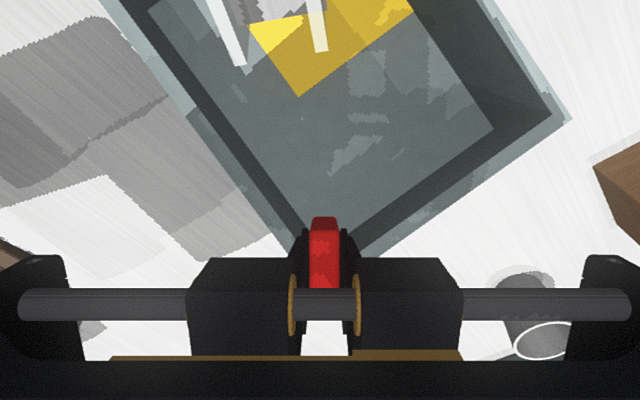

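View pics/side13.png

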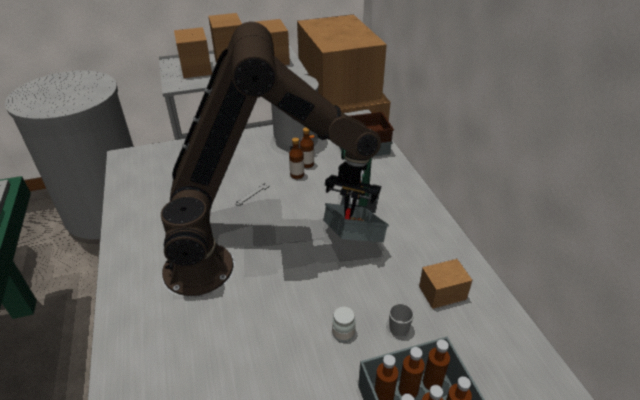

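```bash
python3 -c "
from cell import *
s=state();print(s['t'],abs(s['qvel']).max());print(job_done())"
```

```text
14.15 0.001178034098620107
the job is handed in; nothing more can be done
None
```

I handed the job in at t = 14.15 s, with the arm still holding the tote tilted by its lug at 29.9 degrees. No verdict was reported.

- **Sash:** I raised it about 38 mm by its black grip and all four stoppers rolled into the tote. I then pushed it down to its lower stop, at about 15 N. In the pictures its lower edge was back at the starting height before I let go.
- **Tote:** I gripped it by the red lug and tipped it slowly about its yellow corner. At the end the arm was still, the wrist force was near 0 N, and the lug had not shifted in the jaws.
- **Bystanders:** In the last side view the bottles, jar, cup and wrench look unmoved. I compared them by eye only.

**Not fully confirmed:**
- **Stoppers:** The arm and tote wall hid part of the final pile. I saw the stoppers roll into the yellow corner and the rest of the tote floor empty, with none on the bench, but I could not count all four on the patch in one picture.
- **Bench contact:** The tool ended about 1 mm off the ideal arc. I judged that the tote rests on the bench from the near-zero force, not from a picture of the contact.

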